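# Line up the bar's white vases by height

## Robot

A 6-joint arm with a two-finger parallel gripper is mounted at the origin on the work surface. World frame = base frame: x ahead of the robot, y to its left, z up, the work surface at z = 0. Lengths are in m, angles in rad, forces in N, time in s.
With the tool pointing down it reaches from about 0.225 to 0.875 m from the base axis. Payload 3.4 kg.
Tool frame: the origin (TCP) lies at the very end of the fingers, on their centre line; the grasp point (between the pads) lies 19 mm behind it; z points along the fingers, x is the direction in which the jaws open and shut, and the axes are right-handed (so a half turn about z gives the same grasp; the last joint's range is limited). The gripper opens to 85 mm and grips with 20 to 120 N. Pads are 22 mm wide; open, the fingers measure 114 mm over their backs; the gripper's body (76 mm by 85 mm) begins 54 mm behind the grasp point. The pads swing forward as they close: fully open they stand 13 mm farther back than shut.
Start: joints at [-1.438, 0.276, 1.505, -0, 1.361, -0.121], TCP at [0.144, -0.557, 0.231] pointing down, gripper open.
Joint ranges: [-2.89, 2.89], [-0.75, 2.08], [0.22, 2.7], [-1.18, 4.32], [0.11, 2.71], [-2.7, 2.7]. Speed limits (rad/s): [2.57, 2.57, 3.14, 3.14, 3.14, 3.14].

## Interface

Orientations are given as a unit quaternion [w, x, y, z].
In Python, from rig import manip gives the robot as it stands.
- The arm moves only by the tool send_rows, never from a script. Its argument "increments" is a list of rows, each a list of 5 numbers: the opening, from 0 (shut) to 1 (fully open), then the shift along the tool's x, y, z in m, then the turn about the tool's z in rad. A call has 1 to 8 rows; each row shifts and turns the commanded pose from where the row before left it, along the tool's axes as they then stand; what a row does not reach is not made up. A row lasts 1/8 s, in which the tool goes at most 62.5 mm and 10.7 degrees, less where a joint would pass 70% of its speed; a pose out of reach is approached as far as the arm can. A call is refused whole if a number of a shift passes 0.0625 or a number of a turn 0.188, either way. A call with a gripper value outside its range is refused whole. The fingers move at their own pace and stop on an object; "squeeze" is the grip in N (left out, the last holds). Time passes only in rows, so rows that do not move let the fingers close. It gives the time, the measured TCP pose, the force and the opening at its end, in the units of the state.
- manip.get_state(): the state, without advancing time (a new reading comes with each control period).
- manip.get_image(name): name is "scene" or "top"; returns the picture (480x640x3 uint8, red, green, blue); there is no depth.
- manip.calibration(name): a dict with "fx", "fy", "cx", "cy" (pixels), "camera_from_world" (4x4, takes a point from world to camera coordinates). Camera axes: x right, y up, looking along -z (the intrinsics and any distortion apply to the point x, -y, -z); pixel columns grow to the right and rows downward; lengths in m; the calibration is good to about 2 mm. A picture is of the moment at which its call begins. calibration takes no time and is no camera call.
- manip.sign_off(): hands the job in, once; it reports no verdict.
The state is a dict: "clock": time; "qpos": joint angles; "qd": joint speeds; "effort": joint torques, N m; "position": TCP position; "ee_rot": TCP orientation; "contact_force": force on the tool from outside, world axes, zero at the start; "moment": the same for the moment, N m; "width": finger opening in m.
Only numpy, scipy, OpenCV 4.12 (cv2) and the standard library are available. Lean on these libraries where they do the work, as an engineer would, in place of code of your own. Each camera call takes 0.05 s, during which the arm holds its last target.

## Task

Dress the display board of the wine bar: stand the four white vases upright on the four dark coasters, each in the middle of its own coaster, in order of height, the tallest next to the brass candlestick and the shortest at the other end of the row, next to the bust. Set each one down gently, never dropping one or knocking one over, and leave the candlestick where it stands.

Things in the scene. Friction and masses are not known exactly. Their poses are not given: they have to be found in the camera images.
- vase_bottle_center (a point): Tallest of the four loose white ceramic vases, 160 mm high, bottle-shaped: body 62 across with sloping shoulders, foot 54 across; neck 32 across over its top 40 mm (mm). Round, so its yaw means nothing. Starts upright on the table (z = 0), in a loose row between the robot and the board. About 280 g. The point is on its axis, half-way up (80 mm above its underside); z is its axis.
- vase_flange_center (a point): Second tallest of the four loose white ceramic vases, 130 mm high, conical body (foot 62 across) with a wide disc-like flange 68 across at 73 to 77 mm height; neck 34 across over its top 40 mm (mm). Round, so its yaw means nothing. Starts upright on the table (z = 0), in a loose row between the robot and the board. About 240 g. The point is on its axis, half-way up (65 mm above its underside); z is its axis.
- vase_globe_center (a point): Third tallest of the four loose white ceramic vases, 100 mm high, ball-shaped body 66 across, foot 48 across; neck 32 across over its top 40 mm (mm). Round, so its yaw means nothing. Starts upright on the table (z = 0), in a loose row between the robot and the board. About 200 g. The point is on its axis, half-way up (50 mm above its underside); z is its axis.
- vase_squat_center (a point): Shortest of the four loose white ceramic vases, 70 mm high, flat squat body 68 across and 32 high, foot 64 across; neck 34 across over its top 38 mm (mm). Round, so its yaw means nothing. Starts upright on the table (z = 0), in a loose row between the robot and the board. About 160 g. The point is on its axis, half-way up (35 mm above its underside); z is its axis.
- coaster_1: Dark round coaster, 72 mm across and 4 mm thick, fixed on the pale wooden display board (120 x 700 mm, 20 mm thick, lying across the table in front of the robot). The origin is the centre of its underside, so its top, where a vase stands, is 4 mm above it, 24 mm above the table. The end coaster on the robot's left (+y). Coasters stand about 95 mm apart.
- coaster_2: Dark round coaster, 72 mm across and 4 mm thick, fixed on the pale wooden display board (120 x 700 mm, 20 mm thick, lying across the table in front of the robot). The origin is the centre of its underside, so its top, where a vase stands, is 4 mm above it, 24 mm above the table. Second from the robot's left. Coasters stand about 95 mm apart.
- coaster_3: Dark round coaster, 72 mm across and 4 mm thick, fixed on the pale wooden display board (120 x 700 mm, 20 mm thick, lying across the table in front of the robot). The origin is the centre of its underside, so its top, where a vase stands, is 4 mm above it, 24 mm above the table. Third from the robot's left, second from its right. Coasters stand about 95 mm apart.
- coaster_4: Dark round coaster, 72 mm across and 4 mm thick, fixed on the pale wooden display board (120 x 700 mm, 20 mm thick, lying across the table in front of the robot). The origin is the centre of its underside, so its top, where a vase stands, is 4 mm above it, 24 mm above the table. The end coaster on the robot's right (-y). Coasters stand about 95 mm apart.
- candlestick: Brass candlestick, loose, about 950 g: a cylindrical foot 80 mm across and 55 mm high, a thin stem and a short white candle, 190 mm high in all. It stands on one end of the display board (either end), about 140 mm beyond the end coaster; a 158 mm high white bust stands at the other end. The origin is the centre of its underside. It shows which end of the row is for the tallest vase.
Things that resemble listed ones, but are neither listed nor needed, are in the scene too. What is shaped like the part that bears vase_bottle_center but pink or turquoise is not meant.

How it is judged:
By the outcome, as a careful person would: the job done as asked, in the order asked, and still so for the second after the job is handed in, with the robot touching nothing.
It also fails if it takes over 115 s, if anything falls off the work surface, if the arm or the gripper's body presses on something with over 40 N, if the wrist force passes 120 N, or if a joint passes its speed limit or range.

## Working session

There is one attempt and no reset: what is moved stays moved. The work goes in short steps, Python scripts to look and compute and a tool call to move; the robot and the scene stay as the last step left them, time stands still between calls to the robot, and variables do not carry over. Pictures are saved under pics/ and viewed, and the job is handed in when it is done.

Besides the shell and the picture viewer there is one more tool, called after "Emit:" in YAML: its name, and indented under it one key for each argument. send_rows: Moves the arm, as the interface text tells. Its arguments: {"type":"object","properties":{"increments":{"type":"array","items":{"type":"array","items":{"type":"number"}}},"squeeze":{"type":"number"}},"required":["increments"]}

```bash
mkdir -p pics
python3 - <<'E'
from rig import manip
import cv2
for n in("scene","top"):
    im=manip.get_image(n); cv2.imwrite(f"pics/{n}0.png",im[:,:,::-1])
    c=manip.calibration(n); print(n,c)
print(manip.get_state())
E
```

```text
scene {'fx': 510.1608546747176, 'fy': 510.1608546747176, 'cx': 315.0921634740179, 'cy': 231.86700757312315, 'camera_from_world': array([[ 0.80648026,  0.59117393,  0.01014748, -0.4051256 ],
       [-0.39750587,  0.52941336,  0.74947353,  0.16076147],
       [ 0.437697  , -0.60846929,  0.66195654, -1.20397751],
       [ 0.        ,  0.        ,  0.        ,  1.        ]])}
top {'fx': 542.3897796007096, 'fy': 542.3897796007096, 'cx': 316.83846715415604, 'cy': 231.1360991193176, 'camera_from_world': array([[-0.00840722, -0.99982618, -0.01664094,  0.01025105],
       [ 0.99385319, -0.01019174,  0.11023591, -0.50123895],
       [-0.11038635, -0.01561187,  0.99376613, -1.20894352],
       [ 0.        ,  0.        ,  0.        ,  1.        ]])}
{'clock': 0.1, 'qpos': array([-1.43801375e+00,  2.76528439e-01,  1.50603168e+00, -2.20551963e-05,
        1.36069217e+00, -1.20987203e-01]), 'qd': array([-0.00051291, -0.0004399 , -0.00028086, -0.00070971, -0.00110749,
        0.00123162]), 'effort': array([ 2.63760348e-04, -4.17701268e+01, -2.46405780e+01, -2.38108260e-04,
        5.77310566e-03, -9.42040259e-07]), 'position': array([ 0.14428653, -0.55610518,  0.23051808]), 'ee_rot': array([-5.75629555e-04,  7.90904035e-01, -6.11939637e-01, -5.97800139e-04]), 'contact_force': array([-0.69781939, -0.31564245,  0.62262615]), 'moment': array([-0.04907936, -0.02513607,  0.0499947 ]), 'width': 0.08520864523905917}
```

View pics/scene0.png

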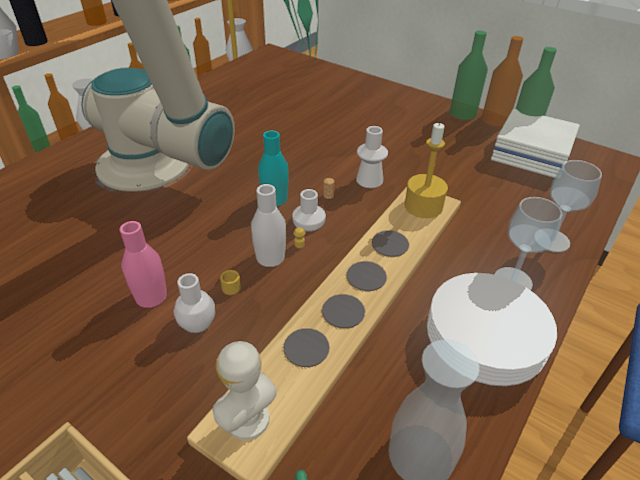

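View pics/top0.png

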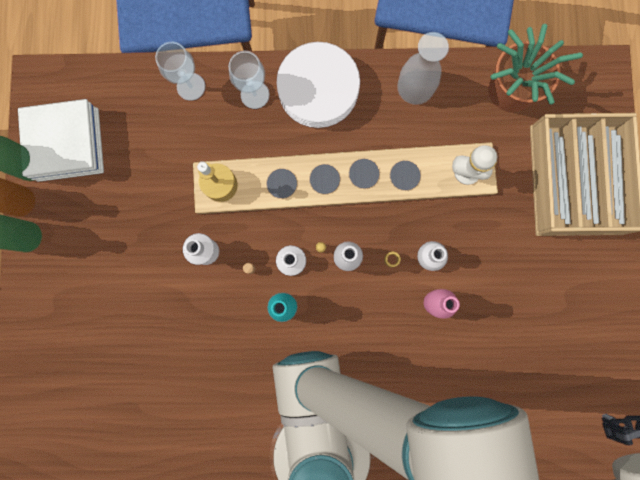

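The top view (up = +x, left = +y) shows the candlestick at the +y end (217,181) and the bust at the −y end. The vases run left to right: flange (200,248), squat (290,260), bottle (348,255), globe (433,255). Next I'll zoom in.

Run:
```python
import cv2
im=cv2.imread("pics/top0.png")
cv2.imwrite("pics/c1.png",cv2.resize(im[150:210,190:450],None,fx=3,fy=3,interpolation=cv2.INTER_CUBIC))
# vases: 4 tiles of 50x50 at x6
t=[im[225:285,u-30:u+30] for u in(200,290,348,433)]
t=[cv2.resize(x,(390,290) if 0 else (290,290),interpolation=cv2.INTER_CUBIC) for x in t]
cv2.imwrite("pics/c2.png",cv2.vconcat([cv2.hconcat(t[:2]),cv2.hconcat(t[2:])]))
s=cv2.imread("pics/scene0.png")
cv2.imwrite("pics/c3.png",cv2.resize(s[115:345,160:420],None,fx=2.6,fy=2.6,interpolation=cv2.INTER_CUBIC))
```

```text
(no output)
```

View pics/c1.png

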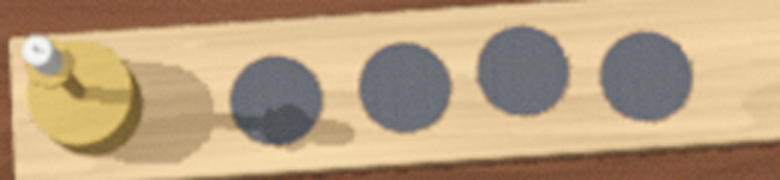

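View pics/c2.png

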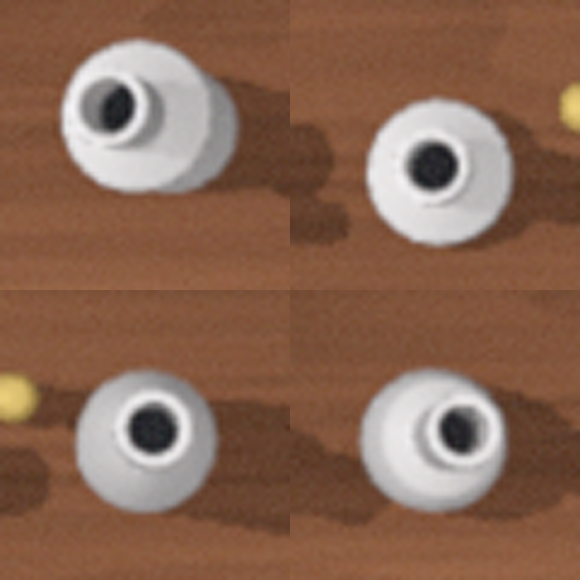

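View pics/c3.png

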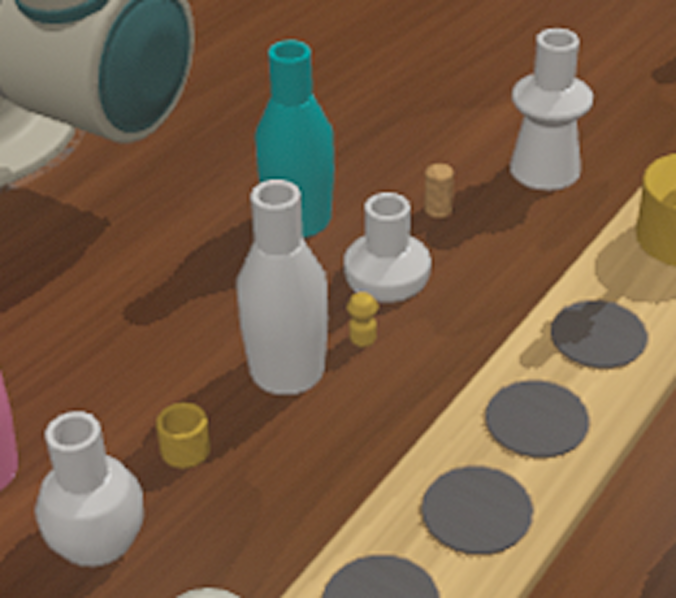

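```bash
cat > h.py <<'E'
import numpy as np, cv2
from rig import manip
def unproj(n,u,v,z):
    c=manip.calibration(n);T=c["camera_from_world"];R=T[:3,:3];t=T[:3,3]
    d=R.T@np.array([(u-c["cx"])/c["fx"],-(v-c["cy"])/c["fy"],-1]);o=-R.T@t
    return o+d*(z-o[2])/d[2]
def proj(n,p):
    c=manip.calibration(n);T=c["camera_from_world"];q=T[:3,:3]@np.asarray(p)+T[:3,3]
    return c["cx"]+c["fx"]*q[0]/-q[2], c["cy"]-c["fy"]*q[1]/-q[2]
E
python3 - <<'E'
from h import *
im=cv2.imread("pics/top0.png").astype(int); sc=cv2.imread("pics/scene0.png").astype(int)
def ell(im,mask,seedbox,name):
    n,l,s,c=cv2.connectedComponentsWithStats(mask.astype(np.uint8))
    out=[]
    for i in range(1,n):
        if s[i,4]>350: out.append((c[i],s[i]))
    return out
B,G,R=[im[...,i] for i in range(3)]
m=(R-B<25)&(R<150); m[:150]=0;m[210:]=0;m[:,:255]=0;m[:,430:]=0
for c,s in ell(im,m,0,0): print("top coaster",c.round(1),s,unproj("top",*c,.024).round(4))
B,G,R=[sc[...,i] for i in range(3)]
m=(R-B<25)&(R<110); m[:225]=0;m[375:]=0;m[:,:270]=0;m[:,420:]=0
for c,s in ell(sc,m,0,0): print("scene coaster",c.round(1),s,unproj("scene",*c,.024).round(4))
for n,u,v,z in (("flange",193.0,246.7,.13),("squat",289.4,258.9,.07),("bottle",349.5,253.6,.16),("globe",438.4,254,.10)):
    p=unproj("top",u,v,z); print(n,p.round(4),"scene px",np.round(proj("scene",p),1))
# scene rims, crop c3 scale 2.6 offset 160,115
for n,x,y,z in (("flange",557,40,.13),("squat",388,206,.07),("bottle",276,192,.16),("globe",75,431,.10)):
    u,v=160+(x+.5)/2.6-.5,115+(y+.5)/2.6-.5
    print(n,round(u,1),round(v,1),unproj("scene",u,v,z).round(4))
for n,u,v,z in (("squat body",290.5,260.2,.02),("globe body",432.2,255.8,.033)): print(n,unproj("top",u,v,z).round(4))
E
```

```text
top coaster [363.8 173.2] [349 159  30  29 692] [ 0.6353 -0.104   0.024 ]
top coaster [404.8 175.1] [390 161  30  29 695] [ 0.6299 -0.1985  0.024 ]
top coaster [324.5 178.8] [310 165  30  29 689] [ 0.6234 -0.013   0.024 ]
top coaster [281.5 183.1] [267 169  30  29 691] [0.6144 0.0865 0.024 ]
scene coaster [389.8 243.2] [372 231  37  25 723] [0.6163 0.0843 0.024 ]
scene coaster [366.1 275.8] [347 262  39  29 894] [ 0.6255 -0.0153  0.024 ]
scene coaster [343. 311.] [ 322  295   43   33 1102] [ 0.6373 -0.1065  0.024 ]
scene coaster [306.  347.4] [ 284  329   45   38 1346] [ 0.6318 -0.2009  0.024 ]
flange [0.4599 0.2633 0.13  ] scene px [373.2 130.1]
squat [0.436  0.0656 0.07  ] scene px [308.  194.1]
bottle [ 0.4402 -0.0622  0.16  ] scene px [265.  189.1]
globe [ 0.4417 -0.2539  0.1   ] scene px [187.2 279.8]
flange 373.9 130.1 [0.461  0.2643 0.13  ]
squat 308.9 193.9 [0.4372 0.067  0.07  ]
bottle 265.8 188.5 [ 0.4404 -0.0601  0.16  ]
globe 188.5 280.5 [ 0.4443 -0.2536  0.1   ]
squat body [0.436  0.0664 0.02  ]
globe body [ 0.4422 -0.2538  0.033 ]
```

The two cameras agree to about 2 mm, and the results fit the given sizes and spacing. First I turn the tool so its jaws line up with world x, rising as it goes.

Emit:
send_rows:
  increments:
    - [0.75, 0, 0, -0.01, -0.165]
    - [0.75, 0, 0, -0.01, -0.165]
    - [0.75, 0, 0, -0.01, -0.165]
    - [0.75, 0, 0, -0.01, -0.165]
    - [0.75, 0, 0, -0.01, -0.165]
    - [0.75, 0, 0, -0.01, -0.165]
    - [0.75, 0, 0, -0.01, -0.165]
    - [0.75, 0, 0, -0.01, -0.162]
  squeeze: 30

```text
clock: 1.1
position: [0.1444, -0.5563, 0.3111]
ee_rot: [-0.001, 1.0, 0.003, -0.0]
contact_force: [-0.1, -0.3, 0.5]
width: 0.064
```

Emit:
send_rows:
  increments:
    - [0.75, 0.02, -0.02, 0, 0]
    - [0.75, 0.04, -0.04, 0, 0]
    - [0.75, 0.042, -0.042, 0, 0]
    - [0.75, 0.042, -0.042, 0, 0]
    - [0.75, 0.042, -0.042, 0, 0]
    - [0.75, 0.042, -0.042, 0, 0]
    - [0.75, 0.042, -0.042, 0, 0]
    - [0.75, 0.0285, -0.032, 0, 0.006]

```text
clock: 2.1
position: [0.4442, -0.2525, 0.3109]
ee_rot: [-0.0, 1.0, -0.002, -0.0]
contact_force: [0.1, -0.4, -1.4]
width: 0.0639
```

Emit:
send_rows:
  increments:
    - [0.75, 0, 0, 0, 0]
    - [0.75, 0, 0, 0, 0]

```text
clock: 2.35
position: [0.4425, -0.2548, 0.311]
ee_rot: [0.0, 1.0, -0.003, -0.001]
contact_force: [0.4, -0.1, -0.4]
width: 0.064
```

Emit:
send_rows:
  increments:
    - [0.75, 0, -0.001, 0.03, 0]
    - [0.75, 0, 0, 0.04, 0]
    - [0.75, 0, 0, 0.04, 0]
    - [0.75, 0, 0, 0.04, 0]
    - [0.75, 0, 0, 0.025, 0]
    - [0.75, 0, 0, 0.01, 0]
    - [0.75, 0, 0, 0, 0]

```text
clock: 3.22
position: [0.4423, -0.2544, 0.1262]
ee_rot: [-0.0, 1.0, -0.004, -0.0]
contact_force: [0.6, 0.6, 0.6]
width: 0.0641
```

```bash
cat > snap.py <<'E'
import sys
from h import *
n,u0,v0,w,h,f,o=sys.argv[1],*map(int,sys.argv[2:7]),sys.argv[7]
im=manip.get_image(n)[:,:,::-1]
cv2.imwrite("pics/%s_full.png"%o,im)
cv2.imwrite("pics/%s.png"%o,cv2.resize(im[v0:v0+h,u0:u0+w],None,fx=f,fy=f,interpolation=cv2.INTER_CUBIC))
E
python3 snap.py scene 120 180 200 180 3 g1
```

```text
(no output)
```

View pics/g1.png

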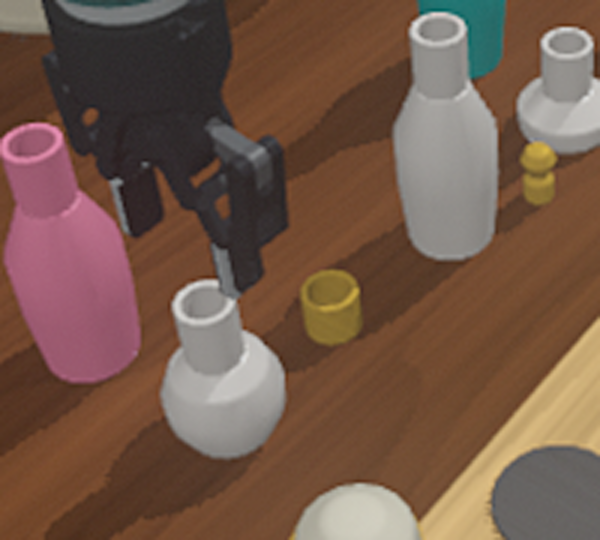

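Run:
```python
from h import *
print(unproj("top",450,303.5,.16),unproj("top",281,308,.16))
for z in(.115,.126): print(proj("scene",[.4423+.032,-.2544,z]),proj("scene",[.4423-.032,-.2544,z]))
```

```text
[ 0.33849855 -0.2612449   0.16      ] [0.33226706 0.07668594 0.16      ]
(np.float64(200.56482960797211), np.float64(282.6985103878927)) (np.float64(171.42247449822062), np.float64(264.54710995566853))
(np.float64(199.5400184009654), np.float64(277.63934424580725)) (np.float64(170.16426777415668), np.float64(259.5000918025316))
```

The right fingertip shows at about (198,276), against a predicted (199.5,277.6). It lines up over the globe's neck, and the pink bottle clears by about 26 mm. I descend and grip.

Emit:
send_rows:
  increments:
    - [0.75, 0, 0, 0.015, 0.0]
    - [0.75, 0, 0, 0.02, 0]
    - [0.75, 0, 0, 0.015, 0]
    - [0.75, 0, 0, 0.007, 0]
    - [0.75, 0, 0, 0, 0]
    - [0.2, 0, 0, 0, 0]
    - [0.2, 0, 0, 0, 0]
    - [0.2, 0, 0, 0, 0]

```text
clock: 4.28
position: [0.4433, -0.254, 0.07]
ee_rot: [0.001, 1.0, -0.003, 0.001]
contact_force: [-0.8, -0.2, 2.9]
width: 0.0316
```

Emit:
send_rows:
  increments:
    - [0.2, 0, 0, 0, 0]
    - [0.2, 0, 0, 0, 0]
    - [0.2, 0, 0, 0, 0]

```text
clock: 4.65
position: [0.4433, -0.2539, 0.07]
ee_rot: [0.0, 1.0, -0.003, 0.001]
contact_force: [-1.2, -0.3, 6.5]
width: 0.0318
```

Emit:
send_rows:
  increments:
    - [0.2, 0, 0, -0.005, 0]
    - [0.2, 0, 0, -0.01, 0]
    - [0.2, 0, 0, -0.02, 0]
    - [0.2, 0, 0, -0.03, 0]
    - [0.2, 0, 0, -0.02, 0]
    - [0.2, 0, 0, -0.01, 0]
    - [0.2, 0, 0, 0, 0]

```text
clock: 5.52
position: [0.443, -0.2537, 0.1647]
ee_rot: [0.0, 1.0, -0.003, 0.0]
contact_force: [0.3, 0.4, -1.9]
width: 0.0315
```

```bash
python3 snap.py scene 120 130 230 200 3 g2; python3 -c "
from h import *
print(manip.get_state()['contact_force'])"
```

```text
[-0.89811738 -0.60541201 -1.10372909]
```

View pics/g2.png

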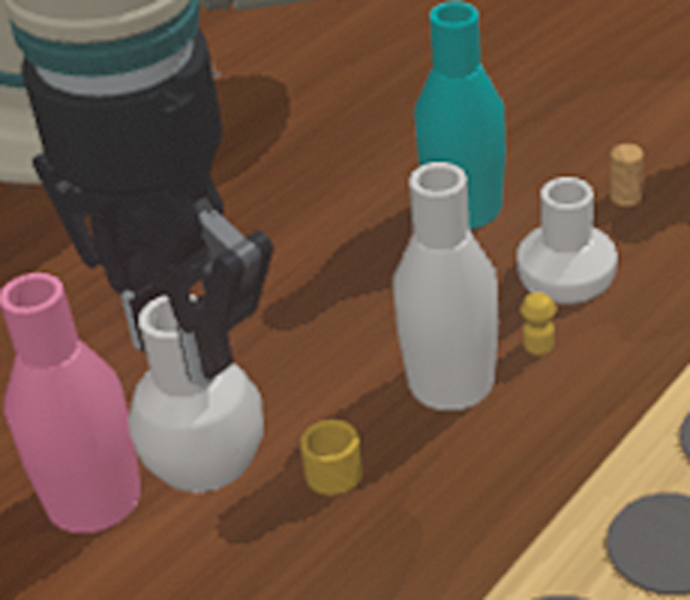

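The globe is held upright, its base about 95 mm up. I carry it to coaster 3.

Emit:
send_rows:
  increments:
    - [0.2, 0.01, -0.008, 0, -0.005]
    - [0.2, 0.025, -0.019, 0, 0]
    - [0.2, 0.035, -0.027, 0, 0]
    - [0.2, 0.035, -0.027, 0, 0]
    - [0.2, 0.035, -0.027, 0, 0]
    - [0.2, 0.03, -0.023, 0, 0]
    - [0.2, 0.018, -0.014, 0, 0]
    - [0.2, 0.005, -0.004, 0, 0]

```text
clock: 6.58
position: [0.6365, -0.1038, 0.1633]
ee_rot: [-0.0, 1.0, 0.0, -0.001]
contact_force: [-0.2, -0.7, -2.0]
width: 0.0314
```

Emit:
send_rows:
  increments:
    - [0.2, 0, 0, 0, 0]
    - [0.2, 0, 0, 0, 0]

```text
clock: 6.82
position: [0.635, -0.1057, 0.1643]
ee_rot: [0.0, 1.0, -0.001, -0.0]
contact_force: [-0.1, -1.1, -2.6]
width: 0.0313
```

Emit:
send_rows:
  increments:
    - [0.2, 0.0015, -0.0005, 0.012, 0]
    - [0.2, 0, 0, 0.02, 0]
    - [0.2, 0, 0, 0.015, 0]
    - [0.2, 0, 0, 0.01, 0]
    - [0.2, 0, 0, 0.005, 0]
    - [0.2, 0, 0, 0, 0]
    - [0.2, 0, 0, 0, 0]

```text
clock: 7.7
position: [0.6381, -0.1045, 0.1029]
ee_rot: [0.0, 1.0, -0.0, 0.001]
contact_force: [0.8, 0.4, -2.1]
width: 0.0317
```

```bash
python3 snap.py scene 260 190 200 170 3 g3;python3 snap.py top 300 120 130 120 5 g3t
```

```text
(no output)
```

View pics/g3.png

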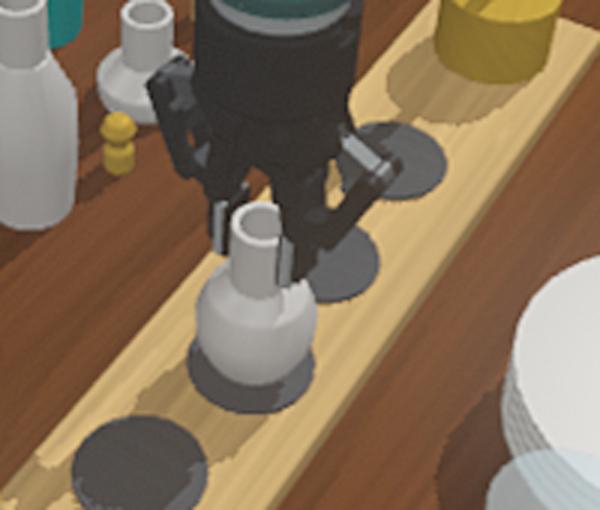

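View pics/g3t.png

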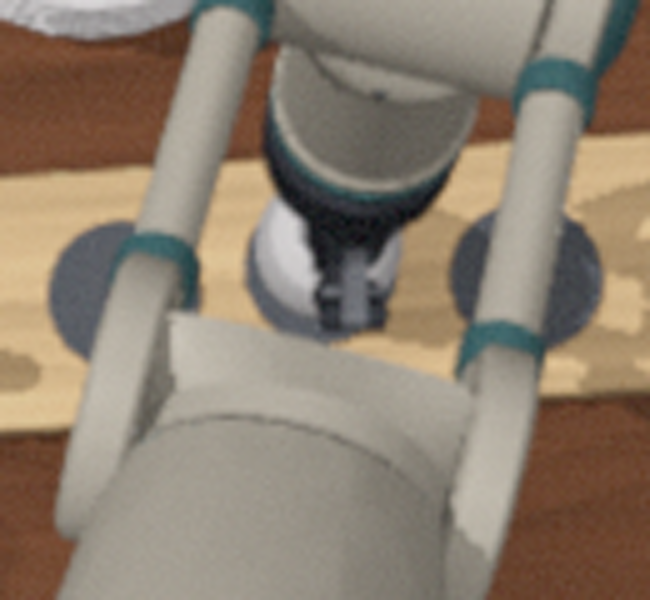

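The globe hangs about 9 mm above coaster 3 and is centred on it in both views. I lower it in small steps and watch the force.

Emit:
send_rows:
  increments:
    - [0.2, -0.001, 0, 0.002, 0]
    - [0.2, 0, 0, 0.002, 0]
    - [0.2, 0, 0, 0.002, 0]
    - [0.2, 0, 0, 0.001, 0]
    - [0.2, 0, 0, 0, 0]

```text
clock: 8.43
position: [0.6365, -0.1044, 0.0951]
ee_rot: [0.0, 1.0, -0.0, -0.0]
contact_force: [0.5, -0.2, -2.1]
width: 0.0314
```

Emit:
send_rows:
  increments:
    - [0.2, 0, 0, 0.001, 0]
    - [0.2, 0, 0, 0, 0]

```text
clock: 8.68
position: [0.6366, -0.1044, 0.0942]
ee_rot: [0.0, 1.0, -0.0, -0.0]
contact_force: [-0.6, 0.2, -2.1]
width: 0.0313
```

Emit:
send_rows:
  increments:
    - [0.2, 0, 0, 0.001, 0]
    - [0.2, 0, 0, 0, 0]

```text
clock: 8.93
position: [0.6367, -0.1044, 0.0941]
ee_rot: [0.0, 1.0, -0.0, 0.0]
contact_force: [-1.9, 0.1, 3.7]
width: 0.0315
```

Contact, with about +6 N. I release and rise.

Emit:
send_rows:
  increments:
    - [0.45, 0, 0, 0, 0]
    - [0.6, 0, 0, 0, 0]
    - [0.75, 0, 0, 0, 0]
    - [0.75, 0, 0, 0, 0]
    - [0.75, 0, 0, -0.01, 0]
    - [0.75, 0, 0, -0.03, 0]
    - [0.75, 0, 0, -0.05, 0]
    - [0.75, 0, 0, -0.05, 0]

```text
clock: 9.93
position: [0.6365, -0.1043, 0.2353]
ee_rot: [0.0, 1.0, -0.0, 0.0]
contact_force: [0.6, -0.6, -0.1]
width: 0.0639
```

```bash
python3 -c "
from h import *
print(manip.get_state()['position'])"; python3 snap.py scene 220 180 230 200 3 g4
```

```text
[ 0.63649258 -0.10433572  0.2353068 ]
```

View pics/g4.png

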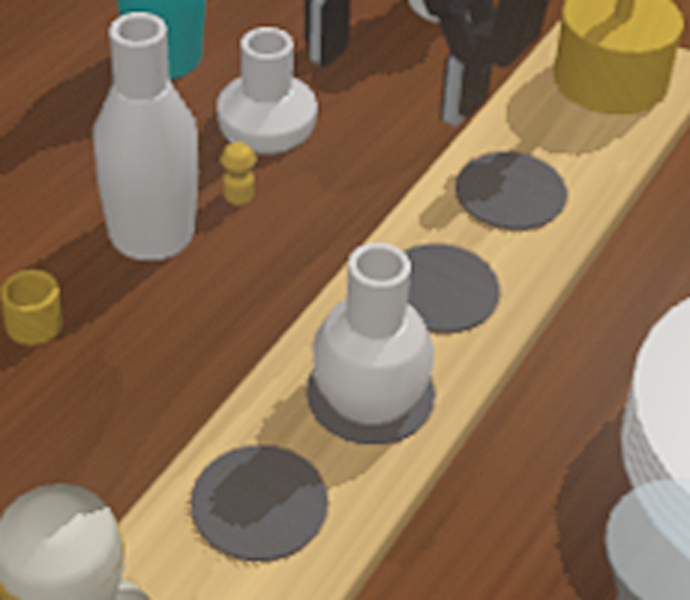

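The globe stands centred on coaster 3. Next is the bottle at (0.440, −0.061).

Emit:
send_rows:
  increments:
    - [0.75, -0.015, -0.003, 0, 0]
    - [0.75, -0.03, -0.007, 0, 0]
    - [0.75, -0.035, -0.008, 0, 0]
    - [0.75, -0.035, -0.008, 0, 0]
    - [0.75, -0.035, -0.008, 0, 0]
    - [0.75, -0.03, -0.006, 0, 0]
    - [0.75, -0.016, -0.0033, 0, 0]
    - [0.75, 0, 0, 0, 0]

```text
clock: 10.98
position: [0.4395, -0.0606, 0.233]
ee_rot: [-0.0, 1.0, -0.001, -0.0]
contact_force: [-0.2, -0.9, 0.8]
width: 0.064
```

Emit:
send_rows:
  increments:
    - [0.75, 0, 0, 0.01, 0]
    - [0.75, 0, 0, 0.02, 0]
    - [0.75, 0, 0, 0.01, 0]
    - [0.75, 0, 0, 0, 0]

```text
clock: 11.48
position: [0.4405, -0.0608, 0.1921]
ee_rot: [-0.0, 1.0, -0.001, -0.001]
contact_force: [0.2, -0.7, 1.0]
width: 0.0641
```

```bash
python3 snap.py scene 180 110 200 170 3 b1
```

```text
(no output)
```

View pics/b1.png

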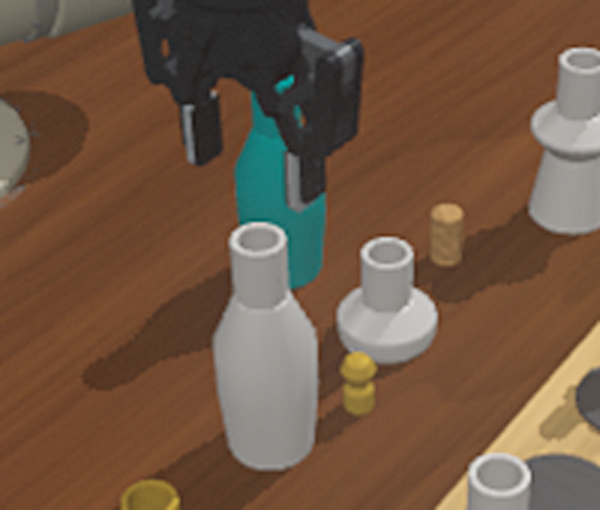

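The open fingers straddle the bottle's neck (rim at about (266,189)). I descend and grip.

Emit:
send_rows:
  increments:
    - [0.75, 0, 0, 0.015, 0.0]
    - [0.75, 0, 0, 0.022, 0]
    - [0.75, 0, 0, 0.016, 0]
    - [0.75, 0, 0, 0.008, 0]
    - [0.75, 0, 0, 0, 0]
    - [0.2, 0, 0, 0, 0]
    - [0.2, 0, 0, 0, 0]
    - [0.2, 0, 0, 0, 0]

```text
clock: 12.52
position: [0.4413, -0.0611, 0.1331]
ee_rot: [0.0, 1.0, -0.0, 0.001]
contact_force: [-0.1, 0.6, 4.2]
width: 0.0306
```

Emit:
send_rows:
  increments:
    - [0.2, 0, 0, 0, 0]
    - [0.2, 0, 0, 0, 0]
    - [0.2, 0, 0, 0, 0]
  squeeze: 35

```text
clock: 12.9
position: [0.4414, -0.0611, 0.1331]
ee_rot: [0.0, 1.0, -0.0, 0.001]
contact_force: [0.1, 0.7, 5.1]
width: 0.0308
```

Emit:
send_rows:
  increments:
    - [0.2, 0, 0, -0.005, 0]
    - [0.2, 0, 0, -0.01, 0]
    - [0.2, 0, 0, -0.02, 0]
    - [0.2, 0, 0, -0.03, 0]
    - [0.2, 0, 0, -0.03, 0]
    - [0.2, 0, 0, -0.01, 0]
    - [0.2, 0, 0, 0, 0]

```text
clock: 13.78
position: [0.4406, -0.0608, 0.2374]
ee_rot: [0.0, 1.0, -0.001, 0.0]
contact_force: [-0.1, -0.9, -3.5]
width: 0.0307
```

```bash
python3 snap.py scene 180 70 230 200 3 b2
```

```text
(no output)
```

View pics/b2.png

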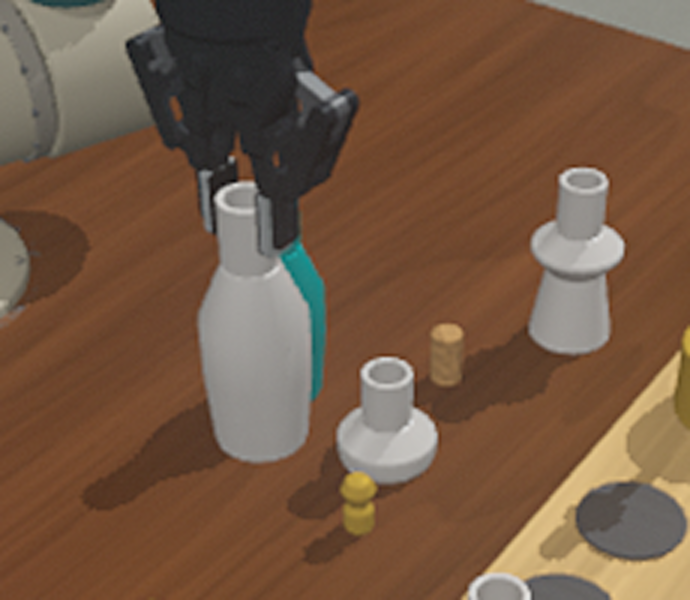

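The bottle is held upright with its base about 105 mm up. I carry it to coaster 1 (0.615, 0.085).

Emit:
send_rows:
  increments:
    - [0.2, 0.01, -0.008, 0, 0]
    - [0.2, 0.022, -0.019, 0, 0]
    - [0.2, 0.03, -0.025, 0, 0]
    - [0.2, 0.03, -0.025, 0, 0]
    - [0.2, 0.03, -0.025, 0, 0]
    - [0.2, 0.028, -0.023, 0, 0]
    - [0.2, 0.018, -0.015, 0, 0]
    - [0.2, 0.007, -0.006, 0, 0]

```text
clock: 14.82
position: [0.6165, 0.0866, 0.2353]
ee_rot: [-0.0, 1.0, 0.0, -0.001]
contact_force: [-0.8, -0.2, -2.8]
width: 0.0307
```

Emit:
send_rows:
  increments:
    - [0.2, 0, 0, 0, 0]
    - [0.2, 0, 0, 0.015, 0]
    - [0.2, 0, 0, 0.02, 0]
    - [0.2, 0, 0, 0.02, 0]
    - [0.2, 0, 0, 0.01, 0]
    - [0.2, 0, 0, 0.005, 0]
    - [0.2, 0, 0, 0, 0]
    - [0.2, 0, 0, 0, 0]

```text
clock: 15.82
position: [0.6163, 0.0849, 0.1681]
ee_rot: [0.0, 1.0, -0.001, 0.001]
contact_force: [-0.5, -0.1, -2.9]
width: 0.031
```

```bash
python3 snap.py scene 290 100 200 200 3 b3
```

```text
(no output)
```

View pics/b3.png

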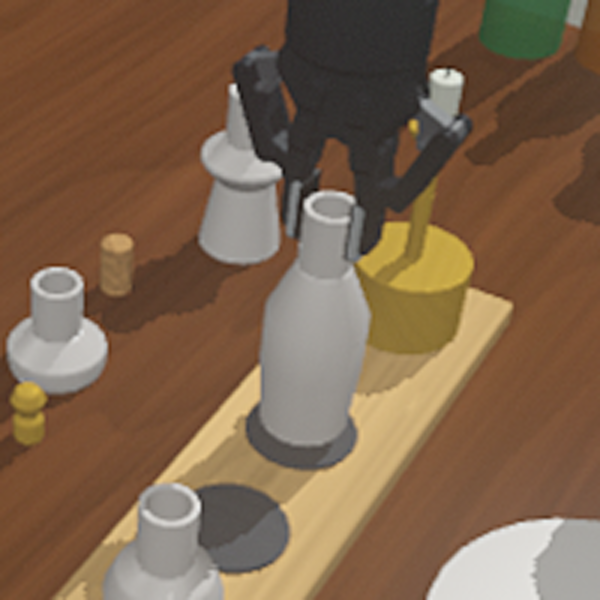

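It is centred over coaster 1 with about 11 mm to go. I lower it gently.

Emit:
send_rows:
  increments:
    - [0.2, -0.0005, 0, 0.003, 0]
    - [0.2, 0, 0, 0.003, 0]
    - [0.2, 0, 0, 0.002, 0]
    - [0.2, 0, 0, 0.001, 0]
    - [0.2, 0, 0, 0, 0]
    - [0.2, 0, 0, 0, 0]

```text
clock: 16.62
position: [0.6153, 0.085, 0.1583]
ee_rot: [0.0, 1.0, -0.0, 0.0]
contact_force: [0.1, -1.2, -2.1]
width: 0.0306
```

Emit:
send_rows:
  increments:
    - [0.2, 0, 0, 0.001, 0]
    - [0.2, 0, 0, 0, 0]

```text
clock: 16.88
position: [0.6152, 0.0849, 0.1573]
ee_rot: [0.0, 1.0, -0.001, -0.0]
contact_force: [-0.1, -0.2, -3.7]
width: 0.0305
```

Emit:
send_rows:
  increments:
    - [0.2, 0, 0, 0.001, 0]
    - [0.2, 0, 0, 0, 0]

```text
clock: 17.12
position: [0.6154, 0.085, 0.1572]
ee_rot: [0.0, 1.0, -0.0, 0.0]
contact_force: [-0.7, 0.5, 2.7]
width: 0.0306
```

Emit:
send_rows:
  increments:
    - [0.45, 0, 0, 0, 0]
    - [0.6, 0, 0, 0, 0]
    - [0.75, 0, 0, 0, 0]
    - [0.75, 0, 0, 0, 0]
    - [0.75, 0, 0, -0.01, 0]
    - [0.75, 0, 0, -0.02, 0]
    - [0.75, 0, 0, -0.03, 0]
    - [0.75, 0, 0, -0.015, 0]

```text
clock: 18.12
position: [0.6162, 0.085, 0.2337]
ee_rot: [0.0, 1.0, -0.0, 0.002]
contact_force: [1.0, -0.1, -0.2]
width: 0.0643
```

Emit:
send_rows:
  increments:
    - [0.75, -0.015, 0.002, 0, 0]
    - [0.75, -0.03, 0.003, 0, 0]
    - [0.75, -0.035, 0.004, 0, 0]
    - [0.75, -0.035, 0.004, 0, 0]
    - [0.75, -0.035, 0.004, 0, 0]
    - [0.75, -0.02, 0.002, 0, 0]
    - [0.75, -0.0085, 0, 0, 0]
    - [0.75, 0, 0, 0, 0]

```text
clock: 19.12
position: [0.437, 0.0662, 0.2313]
ee_rot: [-0.0, 1.0, -0.001, 0.0]
contact_force: [0.2, -0.0, 0.6]
width: 0.0637
```

Emit:
send_rows:
  increments:
    - [0.75, 0, 0, 0.02, 0]
    - [0.75, 0, 0, 0.04, 0]
    - [0.75, 0, 0, 0.04, 0]
    - [0.75, 0, 0, 0.02, 0]
    - [0.75, 0, 0, 0.005, 0]
    - [0.75, 0, 0, 0, 0]

```text
clock: 19.88
position: [0.4378, 0.0662, 0.1064]
ee_rot: [0.0, 1.0, -0.0, 0.0]
contact_force: [0.9, -0.3, 0.0]
width: 0.0639
```

```bash
python3 snap.py scene 220 110 230 200 3 s1
```

```text
(no output)
```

View pics/s1.png

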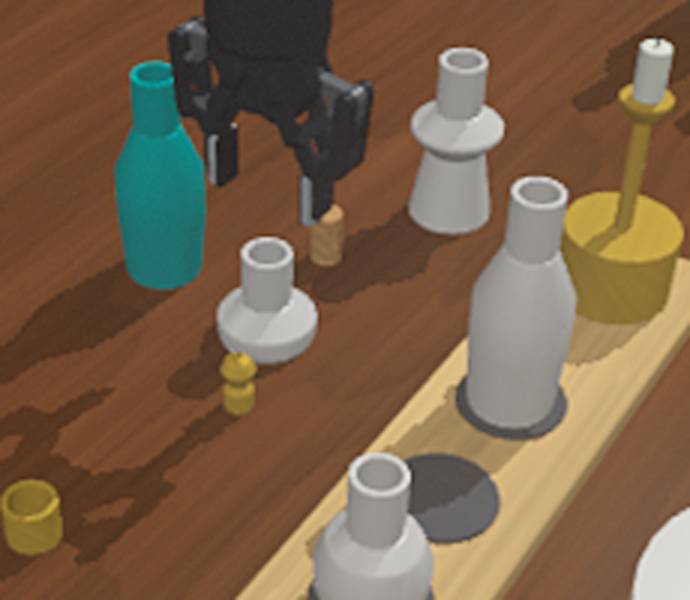

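The bottle stands on coaster 1 and the fingers are over the squat vase. I descend and grip.

Emit:
send_rows:
  increments:
    - [0.75, 0, 0, 0.015, 0.0]
    - [0.75, 0, 0, 0.022, 0]
    - [0.75, 0, 0, 0.016, 0]
    - [0.75, 0, 0, 0.009, 0]
    - [0.75, 0, 0, 0, 0]
    - [0.2, 0, 0, 0, 0]
    - [0.2, 0, 0, 0, 0]
    - [0.2, 0, 0, 0, 0]

```text
clock: 20.92
position: [0.4373, 0.0662, 0.0451]
ee_rot: [0.0, 1.0, -0.0, 0.001]
contact_force: [-0.9, 0.4, 6.5]
width: 0.0324
```

Emit:
send_rows:
  increments:
    - [0.2, 0, 0, 0, 0]
    - [0.2, 0, 0, 0, 0]
    - [0.2, 0, 0, 0, 0]
  squeeze: 30

```text
clock: 21.3
position: [0.4373, 0.0661, 0.045]
ee_rot: [0.0, 1.0, -0.0, 0.001]
contact_force: [-1.3, 1.0, 5.9]
width: 0.0325
```

Emit:
send_rows:
  increments:
    - [0.2, 0, 0, -0.005, 0]
    - [0.2, 0, 0, -0.015, 0]
    - [0.2, 0, 0, -0.03, 0]
    - [0.2, 0, 0, -0.04, 0]
    - [0.2, 0, 0, -0.04, 0]
    - [0.2, 0, 0, -0.02, 0]
    - [0.2, 0, 0, -0.01, 0]
    - [0.2, 0, 0, 0, 0]

```text
clock: 22.3
position: [0.4366, 0.0661, 0.2042]
ee_rot: [0.0, 1.0, -0.001, 0.0]
contact_force: [-0.4, 0.2, -2.1]
width: 0.0323
```

```bash
python3 snap.py scene 220 60 230 200 3 s2
```

```text
(no output)
```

View pics/s2.png

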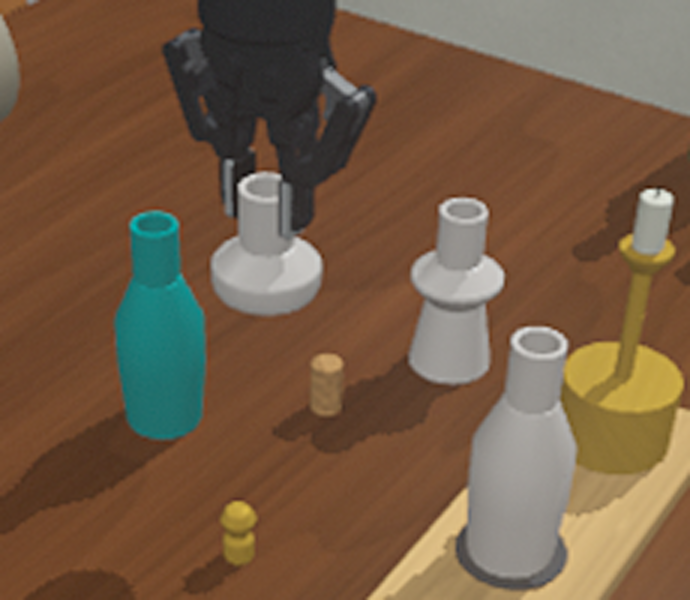

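The squat vase is held upright, its base at about 0.159. I carry it to coaster 4 (0.631, −0.200), passing above the globe's top (0.124).

Emit:
send_rows:
  increments:
    - [0.2, 0.0, 0.015, 0, 0]
    - [0.2, 0.005, 0.035, 0, 0]
    - [0.2, 0.01, 0.042, 0, 0]
    - [0.2, 0.015, 0.042, 0, 0]
    - [0.2, 0.02, 0.042, 0, 0]
    - [0.2, 0.025, 0.04, 0, 0]
    - [0.2, 0.03, 0.03, 0, 0]
    - [0.2, 0.03, 0.015, 0, 0]

```text
clock: 23.35
position: [0.5713, -0.1981, 0.2028]
ee_rot: [0.0, 1.0, -0.002, -0.001]
contact_force: [-0.7, 0.5, -2.5]
width: 0.0322
```

Emit:
send_rows:
  increments:
    - [0.2, 0.03, 0.005, 0, 0]
    - [0.2, 0.02, 0, 0, 0]
    - [0.2, 0.009, 0, 0, 0]
    - [0.2, 0, 0, 0, 0]
    - [0.2, 0, 0, 0, 0]

```text
clock: 23.98
position: [0.6294, -0.2001, 0.204]
ee_rot: [-0.0, 1.0, -0.001, -0.001]
contact_force: [-0.2, -0.0, -2.1]
width: 0.0323
```

Emit:
send_rows:
  increments:
    - [0.2, 0.001, 0, 0.015, 0]
    - [0.2, 0, 0, 0.03, 0]
    - [0.2, 0, 0, 0.035, 0]
    - [0.2, 0, 0, 0.025, 0]
    - [0.2, 0, 0, 0.013, 0]
    - [0.2, 0, 0, 0.006, 0]
    - [0.2, 0, 0, 0, 0]
    - [0.2, 0, 0, 0, 0]

```text
clock: 24.98
position: [0.6322, -0.2004, 0.0814]
ee_rot: [0.0, 1.0, -0.0, 0.001]
contact_force: [-0.0, 0.1, -1.9]
width: 0.033
```

```bash
python3 snap.py scene 220 230 200 180 3 s3
```

```text
(no output)
```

View pics/s3.png

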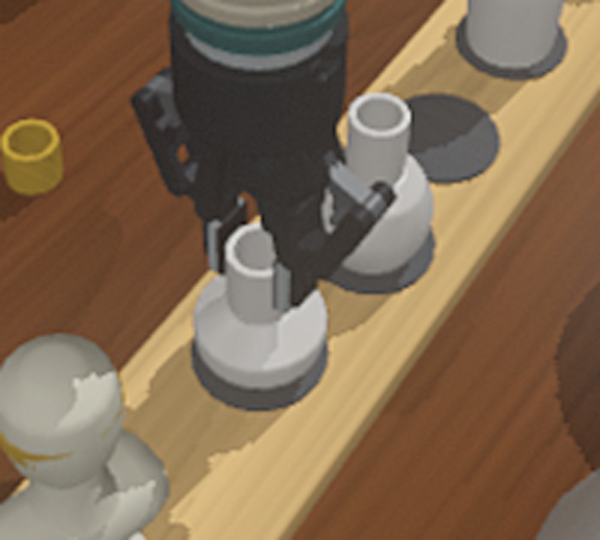

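It is centred over coaster 4 with about 12 mm left.

Emit:
send_rows:
  increments:
    - [0.2, -0.001, 0, 0.003, 0]
    - [0.2, 0, 0, 0.003, 0]
    - [0.2, 0, 0, 0.002, 0]
    - [0.2, 0, 0, 0.002, 0]
    - [0.2, 0, 0, 0, 0]
    - [0.2, 0, 0, 0, 0]

```text
clock: 25.78
position: [0.6305, -0.2001, 0.0703]
ee_rot: [0.0, 1.0, -0.0, 0.0]
contact_force: [0.3, 0.3, -1.7]
width: 0.0326
```

Emit:
send_rows:
  increments:
    - [0.2, 0, 0, 0.001, 0]
    - [0.2, 0, 0, 0, 0]

```text
clock: 26.02
position: [0.6305, -0.2001, 0.0693]
ee_rot: [0.0, 1.0, -0.001, 0.0]
contact_force: [-0.4, 0.6, -2.5]
width: 0.0323
```

Emit:
send_rows:
  increments:
    - [0.2, 0, 0, 0.001, 0]
    - [0.2, 0, 0, 0, 0]

```text
clock: 26.28
position: [0.6305, -0.2001, 0.0692]
ee_rot: [0.0, 1.0, -0.0, 0.0]
contact_force: [-1.3, 0.1, 4.2]
width: 0.0326
```

Emit:
send_rows:
  increments:
    - [0.45, 0, 0, 0, 0]
    - [0.6, 0, 0, 0, 0]
    - [0.75, 0, 0, 0, 0]
    - [0.75, 0, 0, 0, 0]
    - [0.75, 0, 0, -0.02, 0]
    - [0.75, 0, 0, -0.05, 0]
    - [0.75, 0, 0, -0.06, 0]
    - [0.75, 0, 0, -0.05, 0]

```text
clock: 27.28
position: [0.6307, -0.2001, 0.2507]
ee_rot: [0.0, 1.0, -0.0, 0.001]
contact_force: [0.0, 0.0, -0.4]
width: 0.0639
```

Emit:
send_rows:
  increments:
    - [0.75, -0.025, 0, -0.015, 0]
    - [0.75, -0.04, 0, 0, 0]
    - [0.75, -0.045, -0.01, 0, 0]
    - [0.75, -0.03, -0.03, 0, 0]
    - [0.75, -0.02, -0.045, 0, 0]
    - [0.75, -0.01, -0.055, 0, 0]
    - [0.75, 0, -0.055, 0, 0]
    - [0.75, 0, -0.055, 0, 0]

```text
clock: 28.28
position: [0.4604, 0.0516, 0.2636]
ee_rot: [0.0, 1.0, -0.001, 0.001]
contact_force: [0.4, 0.4, -0.5]
width: 0.064
```

Emit:
send_rows:
  increments:
    - [0.75, 0, -0.055, 0, 0]
    - [0.75, 0, -0.055, 0, 0]
    - [0.75, 0, -0.05, 0, 0]
    - [0.75, 0, -0.035, 0, 0]
    - [0.75, 0, -0.019, 0, 0]
    - [0.75, 0, 0, 0, 0]
    - [0.75, 0, 0, 0, 0]

```text
clock: 29.15
position: [0.4609, 0.2629, 0.2632]
ee_rot: [0.001, 1.0, -0.001, -0.0]
contact_force: [0.5, 0.1, -0.2]
width: 0.064
```

Emit:
send_rows:
  increments:
    - [0.75, 0, -0.001, 0.02, 0]
    - [0.75, 0, 0, 0.035, 0]
    - [0.75, 0, 0, 0.03, 0]
    - [0.75, 0, 0, 0.015, 0]
    - [0.75, 0, 0, 0.003, 0]
    - [0.75, 0, 0, 0, 0]

```text
clock: 29.9
position: [0.4617, 0.265, 0.1611]
ee_rot: [-0.0, 1.0, -0.001, 0.001]
contact_force: [-0.3, -0.4, 0.4]
width: 0.0644
```

```bash
python3 snap.py scene 270 50 200 180 3 f1
```

```text
(no output)
```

View pics/f1.png

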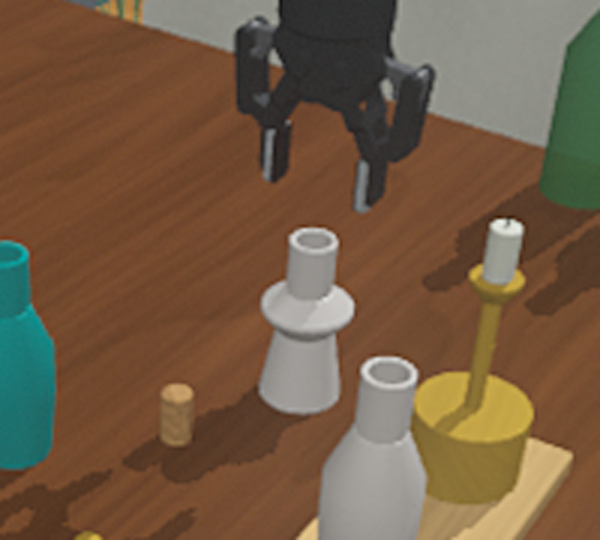

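The fingers are above the flange vase and aligned with it. I descend and grip.

Emit:
send_rows:
  increments:
    - [0.75, -0.0005, 0.0005, 0.015, 0.0]
    - [0.75, 0, 0, 0.02, 0]
    - [0.75, 0, 0, 0.014, 0]
    - [0.75, 0, 0, 0.008, 0]
    - [0.75, 0, 0, 0, 0]
    - [0.2, 0, 0, 0, 0]
    - [0.2, 0, 0, 0, 0]
    - [0.2, 0, 0, 0, 0]

```text
clock: 30.95
position: [0.4609, 0.2649, 0.1041]
ee_rot: [-0.0, 1.0, -0.001, 0.001]
contact_force: [-0.5, -0.1, 3.7]
width: 0.0333
```

Emit:
send_rows:
  increments:
    - [0.2, 0, 0, 0, 0]
    - [0.2, 0, 0, 0, 0]
    - [0.2, 0, 0, 0, 0]
  squeeze: 35

```text
clock: 31.32
position: [0.4609, 0.2649, 0.104]
ee_rot: [-0.0, 1.0, -0.001, 0.001]
contact_force: [-0.8, -1.1, 5.5]
width: 0.033
```

Emit:
send_rows:
  increments:
    - [0.2, 0, 0, -0.005, 0]
    - [0.2, 0, 0, -0.015, 0]
    - [0.2, 0, 0, -0.03, 0]
    - [0.2, 0, 0, -0.04, 0]
    - [0.2, 0, 0, -0.03, 0]
    - [0.2, 0, 0, -0.02, 0]
    - [0.2, 0, 0, -0.01, 0]
    - [0.2, 0, 0, 0, 0]

```text
clock: 32.33
position: [0.4605, 0.2647, 0.2538]
ee_rot: [-0.0, 1.0, -0.001, 0.0]
contact_force: [-0.4, 0.5, -2.6]
width: 0.0329
```

```bash
python3 snap.py scene 270 20 200 200 3 f2
```

View pics/f2.png

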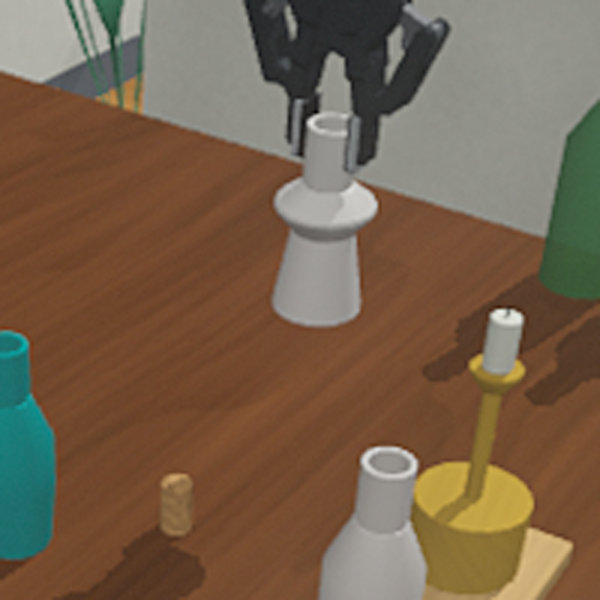

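It is held upright with its base at about 0.15. I move it in −y first, well in front of the row, and then in +x over coaster 2 (0.6245, −0.014).

Emit:
send_rows:
  increments:
    - [0.2, 0, 0.015, 0, 0]
    - [0.2, 0, 0.035, 0, 0]
    - [0.2, 0, 0.045, 0, 0]
    - [0.2, 0, 0.045, 0, 0]
    - [0.2, 0, 0.045, 0, 0]
    - [0.2, 0, 0.045, 0, 0]
    - [0.2, 0, 0.033, 0, 0]
    - [0.2, 0, 0.0155, 0, 0]

```text
clock: 33.38
position: [0.4592, -0.0159, 0.2526]
ee_rot: [0.0, 1.0, -0.002, -0.001]
contact_force: [-0.3, 0.4, -3.4]
width: 0.0327
```

Emit:
send_rows:
  increments:
    - [0.2, 0.01, 0, 0, 0]
    - [0.2, 0.025, 0, 0, 0]
    - [0.2, 0.035, 0, 0, 0]
    - [0.2, 0.035, 0, 0, 0]
    - [0.2, 0.033, 0, 0, 0]
    - [0.2, 0.02, 0, 0, 0]
    - [0.2, 0.006, 0, 0, 0]
    - [0.2, 0, 0, 0, 0]

```text
clock: 34.38
position: [0.624, -0.013, 0.2526]
ee_rot: [-0.0, 1.0, 0.0, -0.001]
contact_force: [-0.1, -0.6, -3.2]
width: 0.0331
```

Emit:
send_rows:
  increments:
    - [0.2, 0, 0, 0.015, 0]
    - [0.2, 0, 0, 0.03, 0]
    - [0.2, 0, 0, 0.03, 0]
    - [0.2, 0, 0, 0.02, 0]
    - [0.2, 0, 0, 0.012, 0]
    - [0.2, 0, 0, 0.005, 0]
    - [0.2, 0, 0, 0, 0]
    - [0.2, 0, 0, 0, 0]

```text
clock: 35.38
position: [0.6248, -0.0141, 0.1422]
ee_rot: [0.0, 1.0, -0.001, 0.001]
contact_force: [-0.1, 0.1, -1.8]
width: 0.0329
```

```bash
python3 snap.py scene 270 130 200 200 3 f3
```

```text
(no output)
```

View pics/f3.png

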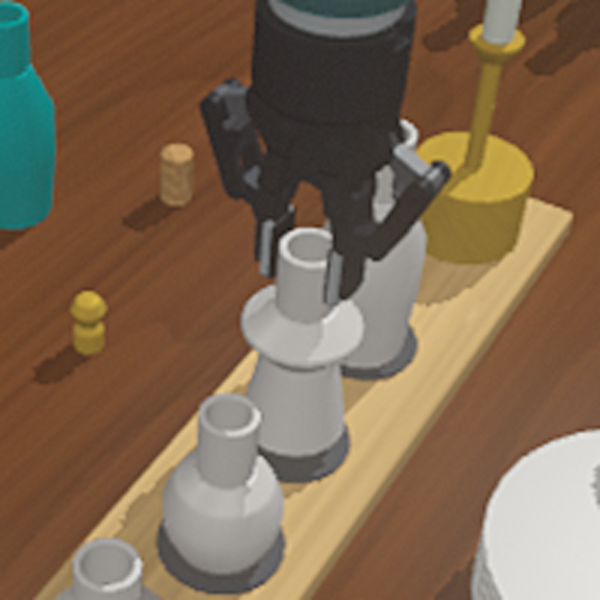

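Contact is expected at z ≈ 0.128, so about 14 mm remain.

Emit:
send_rows:
  increments:
    - [0.2, 0, 0, 0.003, 0]
    - [0.2, 0, 0, 0.003, 0]
    - [0.2, 0, 0, 0.003, 0]
    - [0.2, 0, 0, 0.002, 0]
    - [0.2, 0, 0, 0.001, 0]
    - [0.2, 0, 0, 0, 0]
    - [0.2, 0, 0, 0, 0]

```text
clock: 36.3
position: [0.6242, -0.0141, 0.1294]
ee_rot: [0.0, 1.0, -0.001, 0.0]
contact_force: [1.1, 0.3, -2.2]
width: 0.0328
```

Emit:
send_rows:
  increments:
    - [0.2, 0, 0, 0.001, 0]
    - [0.2, 0, 0, 0, 0]

```text
clock: 36.55
position: [0.6241, -0.014, 0.1282]
ee_rot: [0.0, 1.0, -0.001, -0.0]
contact_force: [0.5, 0.1, -2.5]
width: 0.0328
```

Emit:
send_rows:
  increments:
    - [0.2, 0, 0, 0.001, 0]
    - [0.2, 0, 0, 0, 0]

```text
clock: 36.8
position: [0.6242, -0.0141, 0.1281]
ee_rot: [0.0, 1.0, -0.0, 0.0]
contact_force: [-1.8, -0.4, 3.1]
width: 0.0328
```

Contact. I release, rise, and move back clear of the view.

Emit:
send_rows:
  increments:
    - [0.45, 0, 0, 0, 0]
    - [0.6, 0, 0, 0, 0]
    - [0.75, 0, 0, 0, 0]
    - [0.75, 0, 0, 0, 0]
    - [0.75, 0, 0, -0.015, 0]
    - [0.75, 0, 0, -0.04, 0]
    - [0.75, 0, 0, -0.05, 0]
    - [0.75, 0, 0, -0.05, 0]

```text
clock: 37.8
position: [0.6242, -0.0141, 0.285]
ee_rot: [0.0, 1.0, -0.001, 0.001]
contact_force: [1.1, -0.1, -0.4]
width: 0.064
```

Emit:
send_rows:
  increments:
    - [0.75, -0.025, 0, 0, 0]
    - [0.75, -0.045, 0, 0, 0]
    - [0.75, -0.05, 0, 0, 0]
    - [0.75, -0.05, 0, 0, 0]
    - [0.75, -0.05, 0, 0, 0]
    - [0.75, -0.03, 0, 0, 0]
    - [0.75, -0.02, 0, 0, 0]
    - [0.75, 0, 0, 0, 0]

```text
clock: 38.8
position: [0.3538, -0.0138, 0.2831]
ee_rot: [0.0, 1.0, -0.001, 0.001]
contact_force: [0.1, 0.9, 1.2]
width: 0.0642
```

```bash
python3 snap.py scene 210 110 260 260 2 e1; python3 snap.py top 180 130 300 160 2 e1t
```

```text
(no output)
```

View pics/e1.png

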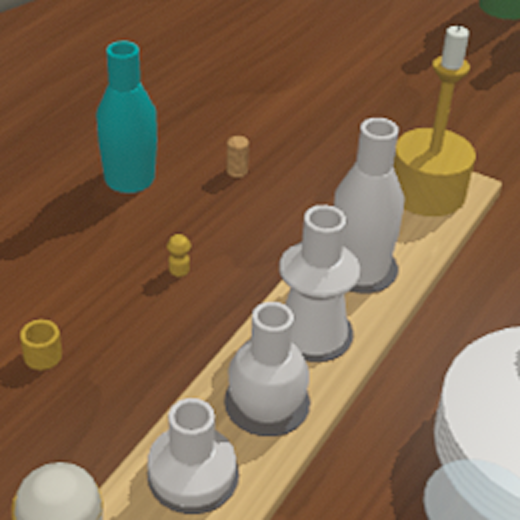

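View pics/e1t.png

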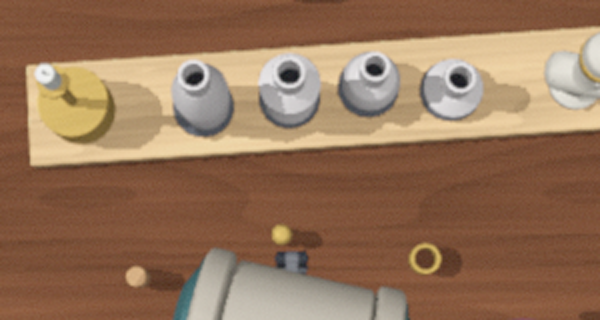

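All four stand upright in the right order. Now I measure how well each is centred from the rims in both pictures.

Run:
```python
import cv2
im=cv2.imread("pics/e1t_full.png"); t=[cv2.resize(im[v-25:v+25,u-25:u+25],(300,300),interpolation=cv2.INTER_CUBIC) for u,v in((277,171),(325,170),(367,168),(409,171))]
cv2.imwrite("pics/e2.png",cv2.vconcat([cv2.hconcat(t[:2]),cv2.hconcat(t[2:])]))
a=cv2.imread("pics/top0.png").astype(int)[150:215,190:262];b=im.astype(int)[150:215,190:262]
print("candlestick px change",(abs(a-b).max(2)>40).sum())
```

```text
candlestick px change 0
```

View pics/e2.png

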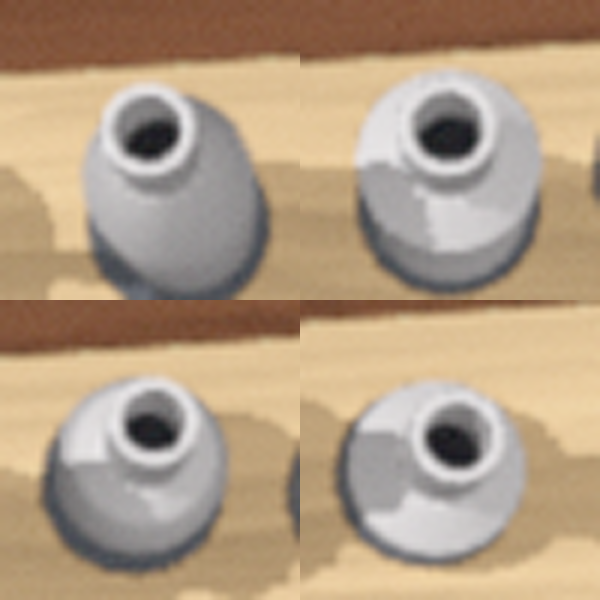

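Run:
```python
from h import *
C=[(.6144,.0865),(.6234,-.013),(.6353,-.104),(.6299,-.1985)]
D=[(.6163,.0843),(.6255,-.0153),(.6373,-.1065),(.6318,-.2009)]
for n,x,y,u0,v0,z,c in (("bottle",149,131,252,146,.184,C[0]),("flange",447,131,250,145,.154,C[1]),("globe",153,424,342,93,.124,C[2]),("squat",458,437,334,96,.094,C[3])):
    u,v=u0+(x+.5)/6-.5,v0+(y+.5)/6-.5
    if n=="flange": u+=0
    p=unproj("top",u,v,z)[:2];print(n,"top",p.round(4),"err mm",((p-c)*1000).round(1))
for n,x,y,z,c in (("bottle",379.5,129.5,.184,D[0]),("flange",325,219.5,.154,D[1]),("globe",273,317.5,.124,D[2]),("squat",192,415,.094,D[3])):
    u,v=210+(x+.5)/2-.5,110+(y+.5)/2-.5
    p=unproj("scene",u,v,z)[:2];print(n,"scene",p.round(4),"err mm",((p-c)*1000).round(1))
```

```text
bottle top [0.6142 0.0837] err mm [-0.2 -2.8]
flange top [ 0.6221 -0.0126] err mm [-1.3  0.4]
globe top [ 0.6349 -0.1041] err mm [-0.4 -0.1]
squat top [ 0.6294 -0.1995] err mm [-0.5 -1. ]
bottle scene [0.6167 0.0821] err mm [ 0.4 -2.2]
flange scene [ 0.6251 -0.0148] err mm [-0.4  0.5]
globe scene [ 0.6375 -0.1061] err mm [0.2 0.4]
squat scene [ 0.6302 -0.199 ] err mm [-1.6  1.9]
```

```bash
python3 -c "
from rig import manip
print(manip.sign_off())"
```

```text
the job is handed in; nothing more can be done
None
```

All four white vases stand upright on their own coasters in order of height. From the candlestick end to the bust they run bottle (coaster 1), flange (2), globe (3) and squat (4). I handed the job in at about 39 s on the clock.

- **Handling:** I picked each vase up by its neck and lowered it in 1 mm steps until the force reading showed contact, about 6 N each time. Then I released it and raised the gripper.
- **Centring:** The last pictures from both cameras put the flange, globe and squat vases within about 2.5 mm of their coaster centres. The bottle is about 2.5 mm off, towards −y.
- **Other checks:** The candlestick shows no change in the top picture. The arm was parked clear of everything, and nothing was knocked over.
- **Disagreement:** The two cameras differ by about 2 mm in absolute position, which is within their stated calibration. No check failed.

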